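Set the label dater to 2-4-5 and stamp

TASK

Roll the three thumbwheels of the blue label dater so that they show 2, 4, 5 pips on top from left to right (as seen from its front, with the red plunger at the back), each number squarely on its yellow index marks. Only when the whole code stands, press the red plunger fully down, hold it there for a moment to stamp the label, and let it rise again, leaving the code as set. Work by feel and gently, since a push of more than 20 N spoils the dater, and do not disturb the things standing around it.

Things in the scene. Friction and masses are not known exactly. Their poses are not given: they have to be found in the camera images.
- dater: Blue label dater, fixed to the worktop. Origin: underside of its grey base plate (12 mm high, x -56..120, y +-95 mm), below the middle wheel's axle. +x from front to back (plunger side), +y to its left wheel, z up. Wheel housing x -45..45, y +-91, flat top at z 55 mm; stamping head behind it x 43..111, y +-35, top z 73 mm (collar to 78). Wheel crowns stand out of slots in the housing.
- mid_top (a point): Nominal crown of the middle wheel, fixed to the dater 70 mm above its underside. The true crown is up to 4 mm higher or lower, differently for each wheel, given by no reading: feel for it. Each axle gives on a spring: about 1.5 N to start, 1.5 N more per mm, hard stop after 5 mm (9 N). Rolling takes 1.6 N along the rim: press with 3 to 6 N and drag along the dater's x, or the finger slips.
- left_top (a point): Nominal crown of the left wheel (55 mm to the dater's +y of the middle one); true height and spring as told at mid_top. Every wheel: white, smooth, radius 25 mm, 22 mm wide, axle along the dater's y; numbers 1 to 6 as black pips like dice, 60 degrees apart, thin red lines between. The number on top, between two yellow index marks, counts. No clicks: it stays where it is left.
- right_top (a point): Nominal crown of the right wheel (55 mm to the dater's -y of the middle one); true height (up to 4 mm off) and spring as told at mid_top, looks as told at left_top.
- wheel_left (a joint): Left (towards +y of the dater) wheel's angle in rad: 0 shows 1 on top, each 1.0472 (60 degrees) more the next number, so n stands at (n-1) x 1.0472; stops 0.3 rad past 1 and 6. It grows, and the number rises, when the crown is rolled to the dater's +x (away from its front); 1 mm of rim is 0.04 rad.
- wheel_mid (a joint): Middle wheel's angle in rad: 0 shows 1 on top, each 1.0472 (60 degrees) more the next number, so n stands at (n-1) x 1.0472; stops 0.3 rad past 1 and 6. It grows, and the number rises, when the crown is rolled to the dater's +x (away from its front); 1 mm of rim is 0.04 rad.
- wheel_right (a joint): Right (towards -y of the dater) wheel's angle in rad: 0 shows 1 on top, each 1.0472 (60 degrees) more the next number, so n stands at (n-1) x 1.0472; stops 0.3 rad past 1 and 6. It grows, and the number rises, when the crown is rolled to the dater's +x (away from its front); 1 mm of rim is 0.04 rad.
- plunger (a joint): Travel of the plunger in m: 0 up (at rest), 0.012 fully down at its hard stop (stop pushing there: it does not yield). Spring: 2 N to start, about 7 N fully down; it rises by itself when let go.
- plunger_rest (a point): Centre of the top of the red plunger cap (34 mm across, 13 mm thick) while it is up: 105 mm above the worktop, 80 mm behind the wheel axles; a point fixed to the dater. It is pressed straight down.
- mug: Bystander: blue banded mug, 83x117x94 mm, origin at the centre of its underside.
- tin: Bystander: low green food tin, 75x75x58 mm, origin at the centre of its underside.
- jam: Bystander: jam jar with a yellow lid, 71x71x110 mm, origin at the centre of its underside.
- onion: Bystander: red onion, 84x81x82 mm, origin at the centre of its underside.
- spice: Bystander: spice jar with a red cap, 46x46x109 mm, origin at the centre of its underside.
- salt: Bystander: salt shaker, 44x44x90 mm, origin at the centre of its underside.

How it is judged (in metres and radians):
On the way, in this order (a step that is already met when the one before it is completed fails the run):
1. the wheels show 2, 4, 5, each within 0.2 rad of centre, with the plunger up (value of joint wheel_left between 0.8472 and 1.2472 rad and value of joint wheel_mid between 2.9416 and 3.3416 rad and value of joint wheel_right between 3.9888 and 4.3888 rad and value of joint plunger below 0.003 m), for 0.2 s.
2. the plunger is pressed fully down (more than 9.5 of its 12 mm) and held 0.2 s with the code standing (value of joint wheel_left between 0.8472 and 1.2472 rad and value of joint wheel_mid between 2.9416 and 3.3416 rad and value of joint wheel_right between 3.9888 and 4.3888 rad and value of joint plunger above 0.0095 m), for 0.2 s.
At the end, for the whole second after the job is handed in: The wheels stand at 2, 4, 5 (each within 0.2 rad of the centred number) and at rest, and the plunger has come up again (within 2 mm) (value of joint wheel_left between 0.8472 and 1.2472 rad and value of joint wheel_mid between 2.9416 and 3.3416 rad and value of joint wheel_right between 3.9888 and 4.3888 rad and velocity of joint wheel_left between -0.2 and 0.2 rad/s and velocity of joint wheel_mid between -0.2 and 0.2 rad/s and velocity of joint wheel_right between -0.2 and 0.2 rad/s and value of joint plunger below 0.002 m); the robot touches nothing.
It fails at once if the dater or its wheels or plunger are pushed with more than 20 N (contact force between dater and anything else above 20 N).
It fails at once if the plunger is pressed by more than 6 mm while the wheels do not show the code (value of joint plunger above 0.006 m and not (value of joint wheel_left between 0.8472 and 1.2472 rad and value of joint wheel_mid between 2.9416 and 3.3416 rad and value of joint wheel_right between 3.9888 and 4.3888 rad)).
It fails at once if a bystander (mug, tin, jam jar, onion, spice jar, salt shaker) is moved by more than 20 mm (distance of any of mug, tin, jam, onion, spice, salt from where it was at the start of the episode above 0.02 m).
It also fails if it takes over 64 s, if anything falls off the work surface, if the arm or the gripper's body presses on something with over 40 N, if the wrist force passes 120 N, or if a joint passes its speed limit or range.

ROBOT

A 6-joint arm with a two-finger parallel gripper is mounted at the origin on a cart in front of the work surface, level with it; the furniture and walls round the work are solid. World frame = base frame: x ahead of the robot, y to its left, z up, the work surface at z = 0. Lengths are in mm, angles in degrees, forces in N, time in s.
With the tool pointing down it reaches from about 300 to 850 mm from the base axis. Payload 4.2 kg.
Tool frame: the origin (TCP) lies between the finger pads; the fingertips stand ahead of it and the grasp point (between the pads) lies 3 mm ahead of it (nose_length is the z of the fingertips in the tool frame, in mm); z points along the fingers, y is the line along which they close (so a half turn about z gives the same grasp; the last joint's range is limited). The gripper opens to 91 mm and grips with 3 to 60 N. Pads are 32 mm wide; open, the fingers measure 118 mm over their backs; the gripper's body (76 mm by 178 mm) begins 60 mm behind the grasp point.
Start: joints at [69.672, 18.312, 89.639, -0, 72.044, -1.146], TCP at [188.936, 543.088, 235.976] pointing down, gripper open.
Joint ranges: [-177.97, 177.97], [-48.28, 115.42], [12.27, 149.76], [-77.06, 257.06], [2.81, 150.46], [-146.56, 146.56]. Speed limits (degrees/s): [147.25, 147.25, 180, 180, 180, 180].

INTERFACE

Orientations are given as [roll, pitch, yaw] about the fixed x, y, z axes, in that order (R = Rz(yaw) Ry(pitch) Rx(roll)).
In Python, from workcell import state, grab_frame, camera_params, job_done, nose_length gives the robot as it stands.
- The arm moves only by the tool step_arm, never from a script. Its argument "plan" is a list that holds one entry, the list of rows, each a list of 5 numbers: the shift along the tool's x, y, z in cm, then the turn about the tool's z in rad, then the opening, from 0 (shut) to 1 (fully open). In form: [[[x, y, z, turn, gripper], ...]]. A call has 1 to 20 rows; each row is the pose to reach, as a shift and turn from the pose commanded when the call began, along the tool's axes at that moment; what a row does not reach only later rows make up. A row lasts 1/8 s, in which the tool goes at most 62.5 mm and 10.7 degrees, less where a joint would pass 70% of its speed; a pose out of reach is approached as far as the arm can. A call with a gripper value outside its range is refused whole. The fingers move at their own pace and stop on an object; "newtons" is the grip in N (left out, the last holds). Time passes only in rows, so rows that repeat a pose let the fingers close. It gives the time, the measured TCP pose, the force, the opening and the grip force at its end, in the units of the state.
- state(): the state, without advancing time (a new reading comes with each control period).
- grab_frame(name): name is "scene" or "side" or "wrist"; returns the picture (384x512x3 uint8, blue, green, red); there is no depth.
- camera_params(name): a dict with "camera_matrix" (3x3 intrinsics, pixels), "R" (3x3) and "t" (3): a world point X has camera coordinates R X + t; the wrist camera has in their place "mount" (4x4, takes a point from camera to tool coordinates, whose origin is the TCP and whose axes are the flange's). Camera axes: x right, y down, z forward; pixel columns grow to the right and rows downward; lengths in mm; the calibration is good to about 2 mm. A picture is of the moment at which its call begins: read the wrist's pose just before it. camera_params takes no time and is no camera call.
- job_done(): hands the job in; it is judged then, once.
The state is a dict: "time_s": time; "qpos": joint angles; "qvel": joint speeds; "effort": joint torques, N m; "ee_pos": TCP position; "ee_rot": TCP orientation; "force": force on the tool from outside, world axes, zero at the start; "torque": the same for the moment, N m; "gripper_width": finger opening in mm; "gripper_force": force on a finger pad.
Only numpy, scipy, OpenCV 4.12 (cv2) and the standard library are available. Lean on these libraries where they do the work, as an engineer would, in place of code of your own. Each camera call takes 0.05 s, during which the arm holds its last target. There are 200 camera calls.

## Working session

There is one attempt and no reset: what is moved stays moved. The work goes in short steps, Python scripts to look and compute and a tool call to move; the robot and the scene stay as the last step left them, time stands still between calls to the robot, and variables do not carry over. Pictures are saved under pics/ and viewed, at most 10 in all, crops included, and the job is handed in when it is done.

Besides the shell and the picture viewer there is one more tool, called after ">>>" by a JSON object that holds its "fn" and its "kwargs", one argument or row to a line. step_arm: Moves the arm, as the interface text tells. Its arguments: {"type":"object","properties":{"plan":{"type":"array","items":{"type":"array","items":{"type":"array","items":{"type":"number"}}}},"newtons":{"type":"number"}},"required":["plan"]}

```bash
mkdir -p pics; python3 - <<'E'
from workcell import *
import cv2,numpy as np
s=state();print(s, nose_length)
for n in("scene","wrist","side"):
    c=camera_params(n);print(n,c)
a=grab_frame("scene");b=grab_frame("wrist");d=grab_frame("side")
cv2.imwrite("pics/a.png",a);cv2.imwrite("pics/b.png",b);cv2.imwrite("pics/d.png",d)
cv2.imwrite("pics/all.png",cv2.resize(np.hstack([a,d]),(800,300)))
cv2.imwrite("pics/a2.png",cv2.resize(a,(800,600)))
E
```

```text
{'time_s': 0.0, 'qpos': array([ 6.96726278e+01,  1.83508314e+01,  8.97071065e+01, -8.71782439e-04,
        7.20429194e+01, -1.14838811e+00]), 'qvel': array([-0.14992963, -0.05393469,  0.01450689, -0.02086925, -0.02308254,
        0.00204957]), 'effort': array([-7.62525688e-04, -4.12459981e+01, -2.31975889e+01,  7.26536172e-02,
        4.55107063e-02, -1.17400205e-04]), 'ee_pos': array([188.76304528, 542.63610709, 235.12361391]), 'ee_rot': array([-1.79899146e+02, -1.19268579e-03,  1.60821284e+02]), 'force': array([-0.78596416,  0.46824862, -0.29315875]), 'torque': array([-0.00820472,  0.02644824, -0.00963455]), 'gripper_force': 0.0, 'gripper_width': 90.93456552361094} 22.0
scene {'camera_matrix': array([[380.43916537,   0.        , 257.76608317],
       [  0.        , 380.43916537, 193.56531775],
       [  0.        ,   0.        ,   1.        ]]), 'R': array([[ 0.77956755, -0.62631398,  0.002288  ],
       [-0.26194904, -0.32935958, -0.9071411 ],
       [ 0.56890872,  0.70657842, -0.42082038]]), 't': array([-420.79814013,  227.25306406,  927.31132288])}
wrist {'camera_matrix': array(
[... 187 characters left out ...]
5429439e-01, -2.60661189e-01,
         7.41801079e+01],
       [ 9.99999015e-01,  1.15029001e-03,  8.04323443e-04,
         1.33316923e+00],
       [-4.76681570e-04, -2.60661994e-01,  9.65430007e-01,
        -1.48142927e+02],
       [ 0.00000000e+00,  0.00000000e+00,  0.00000000e+00,
         1.00000000e+00]])}
side {'camera_matrix': array([[410.64206057,   0.        , 251.7446842 ],
       [  0.        , 410.64206057, 196.48077264],
       [  0.        ,   0.        ,   1.        ]]), 'R': array([[-0.99820747, -0.05821897, -0.0138707 ],
       [-0.02764759,  0.65412698, -0.75587929],
       [ 0.05307971, -0.75414086, -0.65456406]]), 't': array([ 561.08345474,   53.26488432, 1521.87815103])}
```

View pics/a2.png

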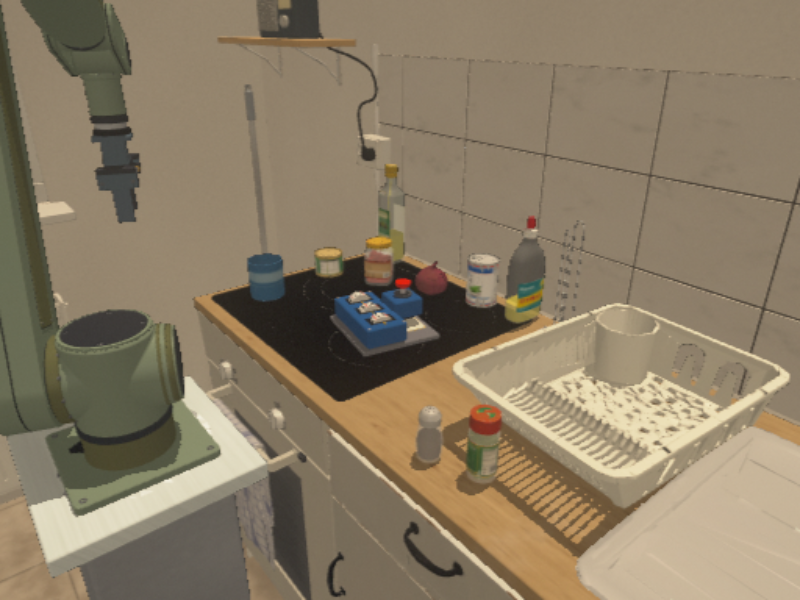

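View pics/d.png

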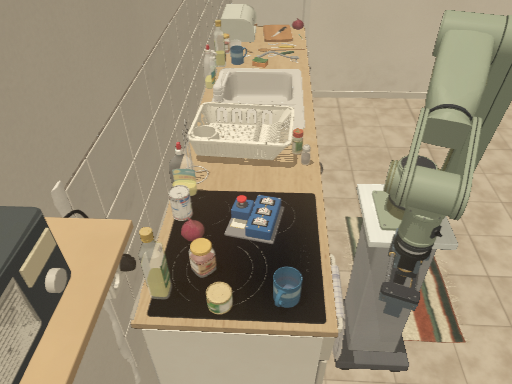

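Scene view: the dater's plunger is at ~(258,182) and its wheels at ~(229,190), (235,197), (244,204) in native pixels. Side view: plunger at (241,200), wheels at (261,227), (264,213), (268,201).

```bash
cat >h.py <<'E'
import numpy as np,cv2
from workcell import *
from scipy.spatial.transform import Rotation as Ro
def cam(n,s=None):
    c=camera_params(n);K=c["camera_matrix"]
    if n!="wrist": return K,c["R"],c["t"]
    s=s or state()
    T=np.eye(4);T[:3,:3]=Ro.from_euler('xyz',s["ee_rot"],degrees=True).as_matrix();T[:3,3]=s["ee_pos"]
    M=np.linalg.inv(T@c["mount"]);return K,M[:3,:3],M[:3,3]
def onz(c,uv,z):
    K,R,t=c;d=R.T@np.linalg.solve(K,[*uv,1]);o=-R.T@t
    return o+d*(z-o[2])/d[2]
def proj(c,X):
    K,R,t=c;p=K@(R@np.array(X)+t);return p[:2]/p[2]
E
python3 - <<'E'
from h import *
A=cam("scene");B=cam("side")
for n,a,b,z in(("pl",(258,182),(241,200),105),("L",(229,190),(261,227),70),("M",(235.5,197),(264,213),70),("R",(244,204),(268,201),70)):
    print(n,onz(A,a,z).round(),onz(B,b,z).round())
for n,a,z in(("jam",(242,155),110),("onion",(277,170),82),("tin",(210,160),58),("mug",(170,166),94)): print(n,onz(A,a,z).round())
a=cv2.imread("pics/a.png")[160:240,195:295];d=cv2.imread("pics/d.png")[185:250,215:296]
cv2.imwrite("pics/c.png",np.hstack([cv2.resize(x,(400,400),interpolation=cv2.INTER_CUBIC) for x in(a,d)]))
print(Ro.from_euler('xyz',state()["ee_rot"],degrees=True).as_matrix().round(3))
E
```

```text
pl [583.  53. 105.] [593.  84. 105.]
L [515. 124.  70.] [520. 177.  70.]
M [500.  66.  70.] [512. 109.  70.]
R [491.   8.  70.] [500.  45.  70.]
jam [694. 291. 110.]
onion [743. 139.  82.]
tin [641. 444.  58.]
mug [438. 394.  94.]
[[-0.944  0.329 -0.   ]
 [ 0.329  0.944 -0.001]
 [ 0.    -0.001 -1.   ]]
```

>>> {"fn": "step_arm", "kwargs": {
  "plan": [
    [[-45, -34.8, 0, -0.134, 0], [-45, -34.8, 0, -0.134, 0], [-45, -34.8, 0, -0.134, 0], [-45, -34.8, 0, -0.134, 0], [-45, -34.8, 0, -0.134, 0], [-45, -34.8, 0, -0.134, 0], [-45, -34.8, 0, -0.134, 0], [-45, -34.8, 0, -0.134, 0], [-45, -34.8, 0, -0.134, 0], [-45, -34.8, 0, -0.134, 0], [-45, -34.8, 6, -0.134, 0], [-45, -34.8, 6, -0.134, 0], [-45, -34.8, 6, -0.134, 0], [-45, -34.8, 6, -0.134, 0]]
  ],
  "newtons": 10
}}

```text
time_s: 1.9
ee_pos: [500.8, 67.3, 178.1]
ee_rot: [179.9, 0.2, 168.5]
force: [1.0, -1.1, 0.2]
gripper_width: 0.5
gripper_force: 0.0
```

```bash
python3 - <<'E'
from h import *
s=state();print({k:s[k] for k in("time_s","ee_pos","ee_rot","force","gripper_width")})
w=grab_frame("wrist");cv2.imwrite("pics/w1.png",w);cv2.imwrite("pics/w1b.png",cv2.resize(w,(800,600),interpolation=cv2.INTER_CUBIC))
np.save("s1.npy",s,allow_pickle=True)
E
```

```text
{'time_s': 1.9, 'ee_pos': array([500.83045704,  67.27919328, 178.09771112]), 'ee_rot': array([179.91810771,   0.22533541, 168.54860038]), 'force': array([ 1.017275  , -1.11610791,  0.15604402]), 'gripper_width': 0.5050807141571444}
```

View pics/w1b.png

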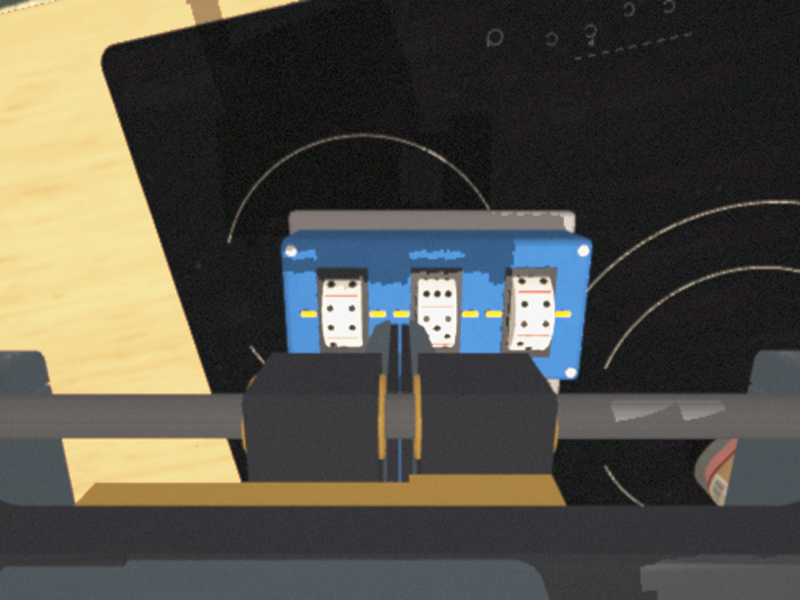

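The wrist view shows the marks row at y≈314 (800 px scale) with wheels at x≈343 (right), 436 (mid) and 529 (left). The image top is the dater's front.

```bash
python3 - <<'E'
from h import *
s=np.load("s1.npy",allow_pickle=True).item();C=cam("wrist",s)
k=512/800
P={n:onz(C,(u*k,v*k),z) for n,u,v,z in(("R",343,314,55),("M",435.5,314,55),("L",528,314,55),("c1",291,251,55),("c2",585,247,55),("c3",571,372,55))}
for n in P: print(n,P[n].round(1))
d=P["L"]-P["R"];print(np.linalg.norm(d),np.degrees(np.arctan2(-d[0],d[1])))
w=cv2.imread("pics/w1.png")[160:235,190:370]
cv2.imwrite("pics/w1c.png",cv2.resize(w,(800,333),interpolation=cv2.INTER_CUBIC))
E
```

```text
R [506.3  34.   55. ]
M [517.2  88.   55. ]
L [528.1 142.   55. ]
c1 [463.4  13.4  55. ]
c2 [494.5 179.2  55. ]
c3 [570.6 163.2  55. ]
110.17460907365282 -11.412224761981093
```

View pics/w1c.png

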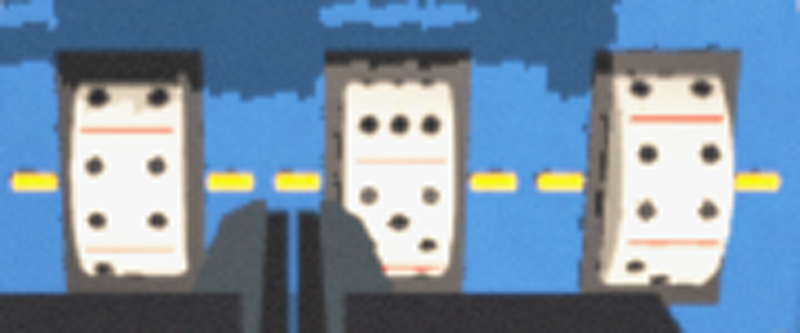

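```bash
cat >>h.py <<'E'
ex=np.array([.9803,-.1977,0]);ey=np.array([.1977,.9803,0]);O=np.array([517.2,88,0])
W={"L":55,"M":0,"R":-55}
def ang(C,n,v,u,h,off):
    "wheel angle error so that feature at angular offset off (toward front +) lies at row v; returns phi toward front, deg"
    ph=np.radians(np.arange(-70,70,.1))
    X=[O+ey*W[n]-ex*25*np.sin(p)+np.array([0,0,h-25+25*np.cos(p)]) for p in ph]
    r=np.array([proj(C,x)[1] for x in X])
    return np.degrees(ph[np.argmin(abs(r-v))])-off
E
python3 - <<'E'
from h import *
s=np.load("s1.npy",allow_pickle=True).item();C=cam("wrist",s)
k=75/333
for n,f in dict(L=[(118,30),(153,None),(182,0),(243,-30)],M=[(125,60),(160,30),(268,-30)],R=[(130,30),(192,0),(249,-30)]).items():
  for h in(66,70,74): print(n,h,[round(ang(C,n,160+y*k,0,h,o or 0),1) for y,o in f])
E
```

```text
L 66 [np.float64(8.0), np.float64(21.2), np.float64(7.8), np.float64(5.4)]
L 70 [np.float64(10.6), np.float64(23.8), np.float64(10.6), np.float64(9.8)]
L 74 [np.float64(13.2), np.float64(26.5), np.float64(13.4), np.float64(13.8)]
M 66 [np.float64(-25.5), np.float64(-12.0), np.float64(-15.9)]
M 70 [np.float64(-22.9), np.float64(-9.3), np.float64(-8.4)]
M 74 [np.float64(-20.3), np.float64(-6.7), np.float64(-2.3)]
R 66 [np.float64(2.1), np.float64(3.1), np.float64(1.4)]
R 70 [np.float64(4.7), np.float64(6.1), np.float64(6.1)]
R 74 [np.float64(7.3), np.float64(9.0), np.float64(10.4)]
```

>>> {"fn": "step_arm", "kwargs": {
  "plan": [
    [[-2, 2.35, 0, 0, 0], [-2, 2.35, 3, 0, 0], [-2, 2.35, 6, 0, 0], [-2, 2.35, 7.6, 0, 0], [-2, 2.35, 7.6, 0, 0], [-2, 2.35, 7.6, 0, 0], [-2, 2.35, 7.6, 0, 0]]
  ]
}}

```text
time_s: 2.82
ee_pos: [524.7, 85.7, 101.2]
ee_rot: [179.9, 0.1, 168.5]
force: [-0.1, 0.4, -0.2]
gripper_width: 0.2
gripper_force: 0.0
```

>>> {"fn": "step_arm", "kwargs": {
  "plan": [
    [[0, 0, 0.4, 0, 0], [0, 0, 0.5, 0, 0], [0, 0, 0.6, 0, 0], [0, 0, 0.7, 0, 0], [0, 0, 0.8, 0, 0], [0, 0, 0.8, 0, 0], [0, 0, 0.8, 0, 0]]
  ]
}}

```text
time_s: 3.7
ee_pos: [523.9, 85.6, 92.0]
ee_rot: [180.0, 0.0, 168.5]
force: [-0.5, 0.4, 0.4]
gripper_width: 0.4
gripper_force: 0.0
```

>>> {"fn": "step_arm", "kwargs": {
  "plan": [
    [[0, 0, 0.1, 0, 0], [0, 0, 0.2, 0, 0], [0, 0, 0.3, 0, 0], [0, 0, 0.3, 0, 0], [0, 0, 0.3, 0, 0]]
  ]
}}

```text
time_s: 4.32
ee_pos: [523.9, 85.6, 89.1]
ee_rot: [180.0, 0.0, 168.5]
force: [-0.6, -0.6, 2.2]
gripper_width: 0.6
gripper_force: 1.0
```

>>> {"fn": "step_arm", "kwargs": {
  "plan": [
    [[0, 0, 0.1, 0, 0], [0, 0, 0.17, 0, 0], [0.2, 0, 0.17, 0, 0], [0.5, 0, 0.17, 0, 0], [0.8, 0, 0.17, 0, 0], [1.1, 0, 0.17, 0, 0], [1.4, 0, 0.17, 0, 0], [1.5, 0, 0.17, 0, 0], [1.5, 0, 0.17, 0, 0]]
  ]
}}

```text
time_s: 5.45
ee_pos: [509.0, 88.7, 87.3]
ee_rot: [180.0, -0.0, 168.5]
force: [2.2, -1.1, 4.1]
gripper_width: 0.4
gripper_force: 2.3
```

>>> {"fn": "step_arm", "kwargs": {
  "plan": [
    [[0, 0, -0.6, 0, 0], [-0.8, 0, -0.6, 0, 0], [-1.5, 0, -0.6, 0, 0], [-1.5, 0, -0.6, 0, 0], [-1.5, 0, -0.3, 0, 0], [-1.5, 0, -0.15, 0, 0], [-1.5, 0, 0, 0, 0], [-1.5, 0, 0, 0, 0], [-1.3, 0, 0, 0, 0], [-1.0, 0, 0, 0, 0], [-0.7, 0, 0, 0, 0], [-0.4, 0, 0, 0, 0], [-0.1, 0, 0, 0, 0], [0, 0, 0, 0, 0], [0, 0, 0, 0, 0], [0, 0, -0.6, 0, 0], [0, 0, -1.5, 0, 0], [-3, 0, -5, 0, 0], [-4, 0, -9, 0, 0], [-4, 0, -9, 0, 0]]
  ]
}}

```text
time_s: 7.95
ee_pos: [550.6, 80.9, 180.4]
ee_rot: [179.9, 0.3, 168.5]
force: [0.5, 0.9, -0.1]
gripper_width: 0.5
gripper_force: 0.0
```

```bash
cat >look.py <<'E'
from h import *
import sys
n=sys.argv[1]
s=state();print(s["time_s"],s["ee_pos"],s["force"])
np.save(n+".npy",s,allow_pickle=True)
w=grab_frame("wrist");C=cam("wrist",s)
a=np.array([proj(C,O+ey*y+ex*x+[0,0,60]) for x in(-35,35) for y in(-75,75)])
u0,v0=a.min(0).astype(int);u1,v1=a.max(0).astype(int);k=800/(u1-u0);print("crop",u0,v0,"scale",k)
cv2.imwrite(f"pics/{n}.png",cv2.resize(w[v0:v1,u0:u1],None,fx=k,fy=k,interpolation=cv2.INTER_CUBIC))
E
python3 look.py m1
```

```text
7.95 [550.59351057  80.87598677 180.422043  ] [ 0.48764963  0.94145328 -0.07174501]
crop 165 110 scale 4.545454545454546
```

View pics/m1.png

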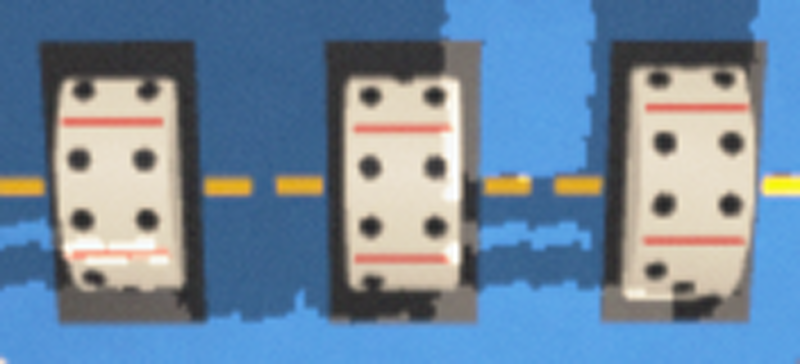

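The middle wheel now shows 4: lines at y=128 and 258, pip centre 197, marks at 186. Right: lines 121, 254; left: lines 107, 240.

```bash
python3 - <<'E'
from h import *
s=np.load("m1.npy",allow_pickle=True).item();C=cam("wrist",s)
print("mark rows",[(proj(C,O+ey*y+[0,0,55])[1]-110)*4.545 for y in(-75,0,75)])
for n,f in dict(L=[(107,30),(173,0),(240,-30)],M=[(128,30),(197,0),(258,-30)],R=[(121,30),(189,0),(254,-30)]).items():
  for h in(66,68,70,74): print(n,h,[round(float(ang(C,n,110+y/4.545,0,h,o)),1) for y,o in f])
E
```

```text
mark rows [np.float64(186.6234980951939), np.float64(186.10253770807432), np.float64(185.58236222345292)]
L 66 [9.4, 9.2, 8.6]
L 68 [9.9, 9.9, 9.6]
L 70 [10.4, 10.5, 10.6]
L 74 [11.5, 11.8, 12.5]
M 66 [-0.7, -1.0, -1.2]
M 68 [-0.2, -0.3, -0.0]
M 70 [0.3, 0.4, 1.2]
M 74 [1.4, 1.9, 3.6]
R 66 [2.8, 2.7, 1.4]
R 68 [3.3, 3.4, 2.6]
R 70 [3.8, 4.0, 3.7]
R 74 [4.9, 5.4, 5.9]
```

>>> {"fn": "step_arm", "kwargs": {
  "plan": [
    [[2.4, 5.6, 0, 0, 0], [2.4, 5.6, 2, 0, 0], [2.4, 5.6, 5, 0, 0], [2.4, 5.6, 7, 0, 0], [2.4, 5.6, 7.8, 0, 0], [2.4, 5.6, 8, 0, 0], [2.4, 5.6, 8.2, 0, 0], [2.4, 5.6, 8.4, 0, 0], [2.4, 5.6, 8.6, 0, 0], [2.4, 5.6, 8.6, 0, 0], [2.4, 5.6, 8.6, 0, 0], [2.4, 5.6, 8.6, 0, 0]]
  ]
}}

```text
time_s: 9.5
ee_pos: [536.4, 140.3, 91.6]
ee_rot: [180.0, 0.1, 168.5]
force: [-0.0, 1.3, 3.3]
gripper_width: 0.5
gripper_force: 1.7
```

>>> {"fn": "step_arm", "kwargs": {
  "plan": [
    [[0, 0, 0.1, 0, 0], [0.2, 0, 0.1, 0, 0], [0.5, 0, 0.1, 0, 0], [0.8, 0, 0.1, 0, 0], [1.1, 0, 0.1, 0, 0], [1.4, 0, 0.1, 0, 0], [1.6, 0, 0.1, 0, 0], [1.6, 0, 0.1, 0, 0], [1.6, 0, -0.5, 0, 0], [0.8, 0, -0.5, 0, 0], [0, 0, -0.5, 0, 0], [0, 0, -0.5, 0, 0], [0, 0, -0.2, 0, 0], [0, 0, 0, 0, 0], [0, 0, 0.1, 0, 0], [0, 0, 0.1, 0, 0], [0.2, 0, 0.1, 0, 0], [0.5, 0, 0.1, 0, 0], [0.8, 0, 0.1, 0, 0], [1.1, 0, 0.1, 0, 0]]
  ]
}}

```text
time_s: 12.0
ee_pos: [525.3, 142.5, 90.4]
ee_rot: [180.0, 0.0, 168.5]
force: [1.0, -2.6, 6.5]
gripper_width: 0.2
gripper_force: 2.5
```

>>> {"fn": "step_arm", "kwargs": {
  "plan": [
    [[0.3, 0, 0, 0, 0], [0.5, 0, 0, 0, 0], [0.5, 0, 0, 0, 0], [0.5, 0, -0.6, 0, 0], [-0.3, 0, -0.6, 0, 0], [-1.1, 0, -0.6, 0, 0], [-1.1, 0, -0.6, 0, 0], [-1.1, 0, -0.3, 0, 0], [-1.1, 0, -0.1, 0, 0], [-1.1, 0, 0, 0, 0], [-1.1, 0, 0, 0, 0], [-0.9, 0, 0, 0, 0], [-0.6, 0, 0, 0, 0], [-0.3, 0, 0, 0, 0], [0, 0, 0, 0, 0], [0.3, 0, 0, 0, 0], [0.5, 0, 0, 0, 0], [0.5, 0, 0, 0, 0]]
  ]
}}

```text
time_s: 14.25
ee_pos: [520.1, 143.6, 90.4]
ee_rot: [180.0, -0.0, 168.5]
force: [0.8, -1.4, 4.6]
gripper_width: 0.4
gripper_force: 2.6
```

>>> {"fn": "step_arm", "kwargs": {
  "plan": [
    [[0, 0, -1, 0, 0], [0, 0, -2, 0, 0], [-0.1, -5, -2, 0, 0], [-0.1, -10, -2, 0, 0], [-0.1, -11, -2, 0, 0], [-0.1, -11, -2, 0, 0], [-0.1, -11, -1, 0, 0], [-0.1, -11, -0.6, 0, 0], [-0.1, -11, -0.4, 0, 0], [-0.1, -11, -0.2, 0, 0], [-0.1, -11, -0.1, 0, 0], [-0.1, -11, -0.1, 0, 0], [-0.1, -11, -0.1, 0, 0]]
  ]
}}

```text
time_s: 15.88
ee_pos: [499.5, 35.5, 91.4]
ee_rot: [180.0, 0.0, 168.5]
force: [0.2, 0.2, 0.1]
gripper_width: 0.5
gripper_force: 0.0
```

>>> {"fn": "step_arm", "kwargs": {
  "plan": [
    [[0, 0, 0.1, 0, 0], [0, 0, 0.2, 0, 0], [0, 0, 0.25, 0, 0], [0, 0, 0.25, 0, 0], [0, 0, 0.25, 0, 0]]
  ]
}}

```text
time_s: 16.5
ee_pos: [499.4, 35.5, 88.8]
ee_rot: [180.0, 0.0, 168.5]
force: [-0.7, -0.4, 1.4]
gripper_width: 0.5
gripper_force: 0.8
```

>>> {"fn": "step_arm", "kwargs": {
  "plan": [
    [[0, 0, 0.1, 0, 0], [0, 0, 0.2, 0, 0], [0, 0, 0.2, 0, 0], [-0.2, 0, 0.2, 0, 0], [-0.5, 0, 0.2, 0, 0], [-0.8, 0, 0.2, 0, 0], [-1.1, 0, 0.2, 0, 0], [-1.38, 0, 0.2, 0, 0], [-1.38, 0, 0.2, 0, 0]]
  ]
}}

```text
time_s: 17.62
ee_pos: [513.5, 32.6, 86.8]
ee_rot: [180.0, 0.1, 168.5]
force: [-0.2, 0.3, 4.9]
gripper_width: 0.2
gripper_force: 2.3
```

>>> {"fn": "step_arm", "kwargs": {
  "plan": [
    [[0, 0, -0.6, 0, 0], [0.7, 0, -0.6, 0, 0], [1.38, 0, -0.6, 0, 0], [1.38, 0, -0.6, 0, 0], [1.38, 0, -0.3, 0, 0], [1.38, 0, -0.1, 0, 0], [1.38, 0, 0, 0, 0], [1.38, 0, 0, 0, 0], [1.2, 0, 0, 0, 0], [0.9, 0, 0, 0, 0], [0.6, 0, 0, 0, 0], [0.3, 0, 0, 0, 0], [0, 0, 0, 0, 0], [0, 0, 0, 0, 0], [0, 0, -0.6, 0, 0], [0, 2, -2, 0, 0], [-2.5, 5.5, -5, 0, 0], [-2.5, 5.5, -9, 0, 0], [-2.5, 5.5, -9, 0, 0], [-2.5, 5.5, -9, 0, 0]]
  ]
}}

```text
time_s: 20.12
ee_pos: [547.6, 81.4, 176.0]
ee_rot: [-180.0, -0.1, 168.5]
force: [-1.0, -0.3, -0.8]
gripper_width: 0.7
gripper_force: 0.0
```

```bash
python3 look.py m2
```

```text
20.125 [547.61705294  81.3536151  175.97738084] [-0.95100738 -0.30326296 -0.75020034]
crop 165 115 scale 4.49438202247191
```

View pics/m2.png

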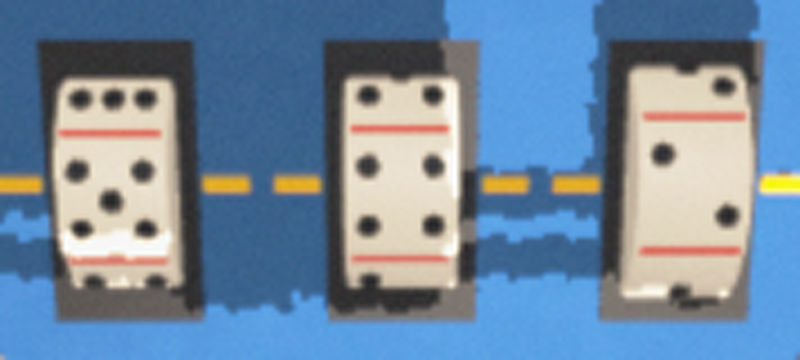

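Now right shows 5 (lines 133, 261), mid 4 (128, 258), left 2 (117, 250, centre 185).

```bash
python3 - <<'E'
from h import *
s=np.load("m2.npy",allow_pickle=True).item();C=cam("wrist",s)
print("mark rows",[(proj(C,O+ey*y+[0,0,55])[1]-115)*4.494 for y in(-75,0,75)])
for n,h,f in("L",70.8,[(117,30),(185,0),(250,-30)]),("M",67.7,[(128,30),(197,0),(258,-30)]),("R",67,[(133,30),(200,0),(261,-30)]):
  print(n,h,[round(float(ang(C,n,115+y/4.494,0,h,o)),1) for y,o in f])
print((s["ee_pos"]-O)@ex,(s["ee_pos"]-O)@ey)
E
```

```text
mark rows [np.float64(184.56740285682224), np.float64(184.38445803492763), np.float64(184.20149461767576)]
L 70.8 [5.2, 5.4, 5.3]
M 67.7 [-0.8, -0.9, -1.0]
R 67 [-3.2, -2.4, -3.3]
31.131827294747453 -0.5019997512781937
```

All within tolerance (11.5°). Now the plunger.

>>> {"fn": "step_arm", "kwargs": {
  "plan": [
    [[-4.9, 0, 0, 0, 0], [-4.9, 0, 2, 0, 0], [-4.9, 0, 4, 0, 0], [-4.9, 0, 4.6, 0, 0], [-4.9, 0, 4.8, 0, 0], [-4.9, 0, 5.0, 0, 0], [-4.9, 0, 5.2, 0, 0], [-4.9, 0, 5.4, 0, 0], [-4.9, 0, 5.5, 0, 0], [-4.9, 0, 5.5, 0, 0], [-4.9, 0, 5.5, 0, 0]]
  ]
}}

```text
time_s: 21.55
ee_pos: [596.7, 71.9, 122.0]
ee_rot: [180.0, 0.0, 168.5]
force: [-0.5, 0.0, 4.1]
gripper_width: 0.5
gripper_force: 2.0
```

>>> {"fn": "step_arm", "kwargs": {
  "plan": [
    [[0, 0, 0.2, 0, 0], [0, 0, 0.4, 0, 0], [0, 0, 0.5, 0, 0], [0, 0, 0.6, 0, 0], [0, 0, 0.6, 0, 0], [0, 0, 0.6, 0, 0], [0, 0, 0.6, 0, 0], [0, 0, 0.6, 0, 0]]
  ]
}}

```text
time_s: 22.55
ee_pos: [596.7, 71.9, 116.1]
ee_rot: [180.0, 0.1, 168.5]
force: [0.1, -0.2, 6.3]
gripper_width: 0.6
gripper_force: 3.2
```

>>> {"fn": "step_arm", "kwargs": {
  "plan": [
    [[0, 0, 0.03, 0, 0], [0, 0, 0.06, 0, 0], [0, 0, 0.06, 0, 0], [0, 0, 0.06, 0, 0], [0, 0, 0.06, 0, 0]]
  ]
}}

```text
time_s: 23.18
ee_pos: [596.7, 71.9, 115.6]
ee_rot: [180.0, 0.1, 168.5]
force: [-0.6, -0.6, 6.7]
gripper_width: 0.6
gripper_force: 3.3
```

>>> {"fn": "step_arm", "kwargs": {
  "plan": [
    [[0, 0, -0.4, 0, 0], [0, 0, -0.8, 0, 0], [0, 0, -1.2, 0, 0], [0, 0, -2.5, 0, 0], [0, 0, -5, 0, 0], [4, 0, -6.5, 0, 0], [4, 0, -6.5, 0, 0], [4, 0, -6.5, 0, 0], [4, 0, -6.5, 0, 0]]
  ]
}}

```text
time_s: 24.3
ee_pos: [557.6, 79.7, 179.6]
ee_rot: [-180.0, -0.0, 168.5]
force: [0.6, -0.7, -0.8]
gripper_width: 0.5
gripper_force: 0.0
```

```bash
python3 look.py m3
```

```text
24.3 [557.60924225  79.7236105  179.60074967] [ 0.55446043 -0.71269732 -0.78360952]
crop 164 103 scale 4.49438202247191
```

View pics/m3.png

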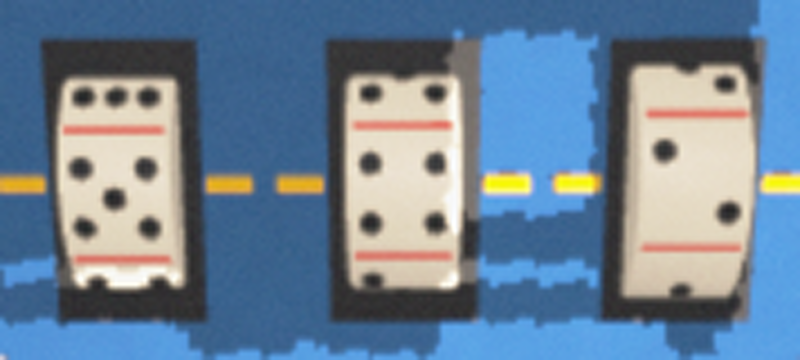

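The code still shows 2-4-5, with left (right in the picture) at lines 113/247, mid at 125/256 and right at 130/259. The arm is clear, so I'm handing in.

```bash
python3 -c "
from workcell import *
print(job_done())"
```

```text
the job is handed in; nothing more can be done
None
```

The dater shows 2-4-5 (each wheel about 5° or less off its marks), the plunger was pressed about 11 mm and held, then released, no force reading exceeded about 7 N, and the job was handed in at about 24 s; its verdict was not returned, and I did not check by camera that the plunger rose or that the bystanders stayed put.

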